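# Fit the water filter into the boiler's dark tank by feel and shut the lid

### The job

Fit the new water filter in the boiler's tank: pick it up by its pull tab, slide it about upright on the tank's floor until its foot drops into the outlet well, which you cannot see, and push it down until it sits fully home on the floor and holds the outlet valve open. Then shut the boiler's lid, without knocking over the things that stand around.

Things in the scene. Friction and masses are not known exactly. Their poses are not given: they have to be found in the camera images.
- boiler: water boiler, fixed on the work surface, 270 deep, 224 wide, 325 high: an open water tank, behind it a column with a control head. Origin: under the tank's middle at work-surface height; z up, x from tank to column (about the robot's left: the tank's front faces right). Housing front at x=-98; head from x=80, z=220 to 325; tap on the side y=-112 to -165, x=105 to 145, z=130 to 200.
- tank_middle (a point): middle of the tank's flat floor, 36 mm above the work surface; axes as the boiler's. The tank's inside reaches 66 mm either way along x and 78 mm along y. The outlet well, unseen in the dark, is a round hole in this floor, 46 mm across, 20 mm deep; its middle lies anywhere within 13 mm of this point along x and 15 mm along y, differing from boiler to boiler.
- tank_rim (a point): middle of the tank's opening, level with its flat rim, 120 mm over the work surface and 84 mm above the tank's floor; axes as the boiler's. The walls are 32 mm thick in front and 34 mm at the sides.
- lid (a joint): angle of the boiler's lid, rad: 0 shut, 1.08 fully open; it starts open, leaning over the tank, so a tool coming straight down strikes it: reach in with the tool leaning away from the column. A shallow tray, 190 mm from hinge to free edge, 224 wide, 24 thick, hollow 20 deep underneath. Friction (0.16 N m) holds it open; tipped to below about 0.65 rad it sinks shut by itself in about 2 s.
- lid_edge (a point): middle of the lid's outer (upper) free edge; its frame turns with the lid: x along the lid towards the hinge, z out of its outer face
- lid_hinge (a point): middle of the lid's hinge line, which runs along the boiler's y at x = 92 mm, z = 121 mm; its frame turns with the lid
- outlet_valve (a joint): travel of the outlet valve's plunger, m: 0 shut, 0.005 fully open. It stands in the middle of the well, 24 mm across, its top 11 mm below the tank's floor when shut; it takes 6 to 8 N to push down and stays where it is pushed.
- filter: white filter cartridge, 112 mm high, about 260 g, standing upright, loose. Origin: middle of the foot's underside; z up. Tapered foot 16 high, 36 across at its end, 40 at its top; round body 62 across up to z=58, narrowing to z=70; flat pull tab above it up to z=112, 44 long (x), 12 thick (y). Home: body's underside on the tank floor, origin at z=20; 5 higher when it only rests on the valve.
- milk_carton: blue milk carton, 60x60x184 mm, bystander; origin under its middle
- sugar_shaker: white sugar shaker, 49x49x88 mm, bystander; origin under its middle
- cinnamon_jar: spice jar, 47x47x98 mm, bystander; origin under its middle
- kitchen_timer: digital timer on a foot, 48x82x63 mm, bystander; origin under its middle
- sauce_choc: brown squeeze bottle, 40x40x139 mm, bystander; origin under its middle
- clear_cup_small_1: clear plastic cup upside down, 73x73x88 mm, bystander; origin under its middle

How it is judged (in metres and radians):
On the way, in this order (a step that is already met when the one before it is completed fails the run):
1. the filter is pressed fully home, upright and flat on the tank's floor, the outlet valve open, while the lid is still open (above 0.3 rad) (horizontal distance between filter and tank_rim below 0.035 m and z of filter in the frame of boiler below 0.0218 m and angle between filter's own z axis and vertical below 0.05 rad and value of joint outlet_valve above 0.003 m and value of joint lid above 0.3 rad), for 0.2 s.
2. the lid is shut (value of joint lid below 0.05 rad), for 0.2 s.
At the end, for the whole second after the job is handed in: The filter stands upright (within 0.05 rad) and at rest in the outlet well of the tank's floor, its foot within 1.8 mm of fully home (origin lower than 21.8 mm in the boiler's frame), the outlet valve is pushed open by more than 3 mm, and the lid is shut (below 0.05 rad) (horizontal distance between filter and tank_rim below 0.035 m and z of filter in the frame of boiler below 0.0218 m and angle between filter's own z axis and vertical below 0.05 rad and value of joint outlet_valve above 0.003 m and value of joint lid below 0.05 rad and linear speed of filter below 0.02 m/s); the robot touches nothing.
It fails at once if a thing standing around is knocked over (tilted by more than 0.6 rad) (angle between any of milk_carton, sugar_shaker, cinnamon_jar, kitchen_timer, sauce_choc, clear_cup_small_1's own z axis and vertical above 0.6 rad).
It also fails if it takes over 72 s, if anything falls off the work surface, if the arm or the gripper's body presses on something with over 40 N, if the wrist force passes 120 N, or if a joint passes its speed limit or range.

### The arm

A 6-joint arm with a two-finger parallel gripper is mounted at the origin on a cart in front of the work surface, level with it; the furniture and walls round the work are solid. World frame = base frame: x ahead of the robot, y to its left, z up, the work surface at z = 0. Lengths are in mm, angles in rad, forces in N, time in s.
With the tool pointing down it reaches from about 275 to 1000 mm from the base axis. Payload 8.4 kg.
Tool frame: the origin (TCP) lies between the finger pads; the fingertips stand 8 mm ahead of it and the grasp point (between the pads) lies 11 mm behind it (tcp_to_tips is the distance from the TCP to the fingertips, in mm); z points along the fingers, y is the line along which they close (so a half turn about z gives the same grasp; the last joint's range is limited). The gripper opens to 85 mm and grips with 20 to 120 N. Pads are 22 mm wide; open, the fingers measure 114 mm over their backs; the gripper's body (76 mm by 85 mm) begins 54 mm behind the grasp point. The pads swing forward as they close: fully open they stand 13 mm farther back than shut.
Start: joints at [-1.242, 0.353, 1.633, -0, 1.155, -0.002], TCP at [202.998, -591.117, 219.281] pointing down, gripper open.
Joint ranges: [-2.63, 2.63], [-0.92, 2.1], [0.06, 2.66], [-1.3, 4.44], [0, 2.69], [-3.02, 3.02]. Speed limits (rad/s): [2.22, 2.22, 2.79, 3.14, 3.14, 3.14].

### API

Orientations are given as [roll, pitch, yaw] about the fixed x, y, z axes, in that order (R = Rz(yaw) Ry(pitch) Rx(roll)).
In Python, from rig import * gives the robot as it stands.
- The arm moves only by the tool step_arm, never from a script. Its argument "motion" is a list of rows, each an object with "claw": the finger opening in mm, from 0 to 85.4; "delta_pos": the shift along the tool's x, y, z in mm, a list of three; "turn": the turn about the tool's z in rad. In form: [{"claw": claw, "delta_pos": [dx, dy, dz], "turn": turn}, ...]. A call has 1 to 8 rows; each row shifts and turns the commanded pose from where the row before left it, along the tool's axes as they then stand; what a row does not reach is not made up. A row lasts 1/12 s, in which the tool goes at most 41.7 mm and 7.16 degrees, less where a joint would pass 70% of its speed; a pose out of reach is approached as far as the arm can. A call is refused whole if a number of a shift passes 41.7 or a number of a turn 0.125, either way. A call with a gripper value outside its range is refused whole. The fingers move at their own pace and stop on an object; "force" is the grip in N (left out, the last holds). Time passes only in rows, so rows that do not move let the fingers close. It gives the time, the measured TCP pose, the force, the opening and the grip force at its end, in the units of the state.
- sense(): the state, without advancing time (a new reading comes with each control period).
- grab_frame(name): name is "side" or "top" or "wrist"; returns a dict with "img" (420x560x3 uint8, red, green, blue), "vertical_fov" (degrees; the focal length in pixels is half the picture's height over the tangent of half this angle, whatever the lens; pixels are square), "cx", "cy" (the principal point, pixels), "R" (3x3) and "t" (3): a world point X has camera coordinates R X + t. Camera axes: x right, y down, z forward; pixel columns grow to the right and rows downward; lengths in mm; the calibration is good to about 2 mm. The wrist camera is an equidistant fisheye: a pixel r from the principal point sees the ray r / f radians off the axis. A picture is of the moment at which its call begins. There is no depth.
- sign_off(): hands the job in; it is judged then, once.
The state is a dict: "clock": time; "qpos": joint angles; "qvel": joint speeds; "joint_efforts": joint torques, N m; "eef_pos": TCP position; "tcp_rot": TCP orientation; "contact_force": force on the tool from outside, world axes, zero at the start; "wrist_torque": the same for the moment, N m; "opening": opening from 0.0 (shut) to 1.0 (fully open); "grasp_force": force on a finger pad.
Only numpy, scipy, OpenCV 4.12 (cv2) and the standard library are available. Lean on these libraries where they do the work, as an engineer would, in place of code of your own. Each camera call takes 0.05 s, during which the arm holds its last target. There are 200 camera calls.

## Working session

There is one attempt and no reset: what is moved stays moved. The work goes in short steps, Python scripts to look and compute and a tool call to move; the robot and the scene stay as the last step left them, time stands still between calls to the robot, and variables do not carry over. Pictures are saved under pics/ and viewed, at most 12 in all, crops included, and the job is handed in when it is done.

Besides the shell and the picture viewer there is one more tool, called after ">>>" by a JSON object that holds its "method" and its "body", one argument or row to a line. step_arm: Moves the arm, as the interface text tells. Its arguments: {"type":"object","properties":{"motion":{"type":"array","items":{"type":"object","properties":{"claw":{"type":"number"},"delta_pos":{"type":"array","items":{"type":"number"}},"turn":{"type":"number"}}}},"force":{"type":"number"}},"required":["motion"]}

```bash
mkdir -p pics; ls; python3 - <<'E'
from rig import *
import cv2,numpy as np
print(sense())
for n in ["side","top","wrist"]:
    f=grab_frame(n); cv2.imwrite(f"pics/{n}0.png",f["img"][:,:,::-1]); print(n,f["vertical_fov"],f["cx"],f["cy"],np.round(f["R"],4).tolist(),np.round(f["t"],1).tolist())
E
```

```text
pics
{'clock': 0.0, 'qpos': array([-1.24239156e+00,  3.53663974e-01,  1.63413587e+00,  1.85865601e-05,
        1.15516294e+00, -2.43590819e-03]), 'qvel': array([-0.00131642, -0.00161739, -0.00063624,  0.00133906,  0.00046858,
       -0.00064327]), 'joint_efforts': array([-5.02674138e-04, -6.05252624e+01, -3.42070234e+01,  1.36194194e-04,
        9.25764354e-03,  6.90730673e-06]), 'eef_pos': array([ 202.85292877, -590.65513088,  218.55105112]), 'tcp_rot': array([-3.14022258e+00, -2.03312546e-05,  3.30833148e-01]), 'contact_force': array([ 0.73668243, -0.03687964,  0.17403445]), 'wrist_torque': array([-0.04720195, -0.03898265,  0.02555395]), 'grasp_force': 0.0, 'opening': 0.9982480668038541}
side 52.910341713937704 277.1015216716874 206.74042748132754 [[0.1819, 0.9832, -0.0127], [0.8696, -0.1669, -0.4647], [-0.459, 0.0734, -0.8854]] [26.2, -443.8, 1645.6]
top 45.17876439691661 294.3514902849573 204.92004406524688 [[0.4249, -0.9052, -0.0107], [-0.7032, -0.3225, -0.6337], [0.5701, 0.2768, -0.7735]] [-367.7, 417.1, 1370.1]
wrist 65.70646984690485 280.34272700911526 213.8938899945538 [[0.3235, -0.9462, -0.0012], [-0.8943, -0.3061, 0.3263], [-0.3092, -0.1045, -0.9452]] [-622.4, -41.8, 381.2]
```

View pics/side0.png

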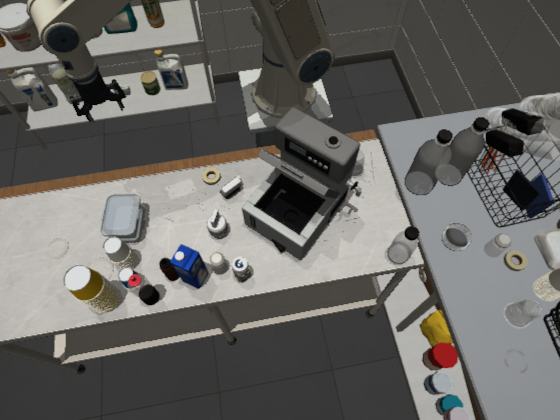

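View pics/top0.png

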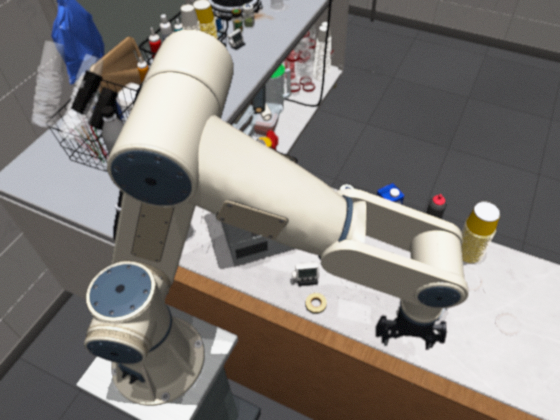

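The side view shows the boiler at (295,200) with its head at the top near (315,145). The white filter is probably at (217,225), with the milk carton at (188,265). In the top view the arm hides the boiler. I'll enlarge the side view.

```bash
python3 - <<'E'
import cv2
i=cv2.imread("pics/side0.png")[110:290,150:380]
cv2.imwrite("pics/c1.png",cv2.resize(i,None,fx=3.3,fy=3.3,interpolation=cv2.INTER_CUBIC))
E
```

```text
(no output)
```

View pics/c1.png

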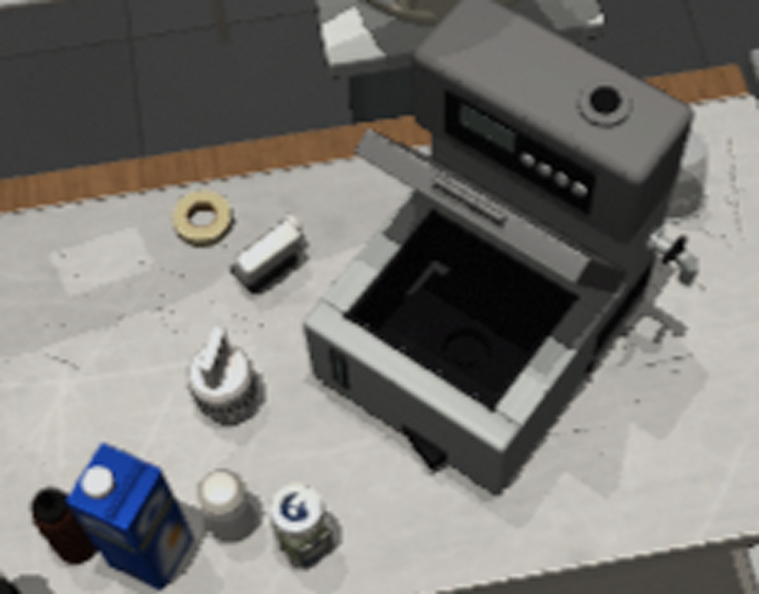

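The crop shows the filter with its tab top near (215,350), tab along its long streak. The boiler's front rim corners are near (307,322) and (500,445), and the inner ones near (347,315) and (495,408). A faint ring shows on the tank floor at (468,347), perhaps the well. Next I measure the pose from the rim corners.

```bash
cat > h.py <<'E'
import numpy as np,cv2
from scipy.optimize import least_squares
SP=dict(fov=52.910341713937704,cx=277.1015216716874,cy=206.74042748132754)
def cast(f,uv,z):
    F=210/np.tan(np.radians(f["vertical_fov"])/2); R=np.array(f["R"]);t=np.array(f["t"])
    d=R.T@np.array([(uv[0]-f["cx"])/F,(uv[1]-f["cy"])/F,1]); c=-R.T@t
    return c+d*(z-c[2])/d[2]
def proj(f,X):
    F=210/np.tan(np.radians(f["vertical_fov"])/2); p=np.array(X)@np.array(f["R"]).T+np.array(f["t"])
    return p[...,:2]/p[...,2:]*F+[f["cx"],f["cy"]]
def loc(p,X):
    x,y,a=p; X=np.atleast_2d(X).astype(float); c,s=np.cos(a),np.sin(a)
    return np.c_[x+c*X[:,0]-s*X[:,1],y+s*X[:,0]+c*X[:,1],X[:,2]]
E
python3 - <<'E'
from rig import *
from h import *
f=grab_frame("side"); img=f["img"]
un=lambda u,v:((u+.5)/3.3-.5+150,(v+.5)/3.3-.5+110)
P=[un(307,322),un(500,445),un(347,315),un(495,408),un(417,42+0)]
g=cv2.cvtColor(img,cv2.COLOR_RGB2GRAY)
q=cv2.cornerSubPix(g,np.array(P[:4],np.float32).reshape(-1,1,2),(3,3),(-1,-1),(3,30,.01)).reshape(-1,2)
print(np.round(P[:4],1).tolist(),np.round(q,1).tolist())
M=[[-98,112,120],[-98,-112,120],[-66,78,120],[-66,-78,120]]
for Q in (np.array(P[:4]),q):
    r=least_squares(lambda p:(proj(f,loc(p,M))-Q).ravel(),[400,50,2.2]); p=r.x
    print("boiler",np.round(p,3),"res",np.round(r.fun,1))
    w=cast(f,un(468,347),36); c,s=np.cos(p[2]),np.sin(p[2]); d=w[:2]-p[:2]
    print("ring local",c*d[0]+s*d[1],-s*d[0]+c*d[1])
    for n,X in dict(filt_end=(-0,0,0)).items(): pass
    print("well-zone px", np.round(proj(f,loc(p,[[13,15,36],[13,-15,36],[-13,-15,36],[-13,15,36],[0,0,36],[2.4,112,288],[2.4,-112,288]])),1).tolist())
for n,uv in dict(t1=(221,330),t2=(206,376),mid=(214,350)).items(): print(n,cast(f,un(*uv),112).round(1))
for n,uv,z in [("milk",(130,490),184),("sugar",(222,490),88),("cin",(298,508),98),("timer",(272,245),63),("choc",(50,505),139),("cup",(685,165),88)]: print(n,cast(f,un(*uv),z).round())
# enhanced crop of tank and filter
a=img[150:245,245:335]; a=np.clip(a.astype(float)*5,0,255).astype(np.uint8)
b=img[200:245,195:245]
a=cv2.resize(a,None,fx=5,fy=5,interpolation=cv2.INTER_CUBIC); b=cv2.resize(b,None,fx=6,fy=6,interpolation=cv2.INTER_CUBIC)
o=np.zeros((475,760,3),np.uint8); o[:475,:450]=a; o[:270,455:755]=b
cv2.imwrite("pics/c2.png",o[:,:,::-1])
E
```

```text
[[242.7, 207.2], [301.2, 244.5], [254.8, 205.1], [299.7, 233.3]] [[241.39999389648438, 207.6999969482422], [301.70001220703125, 246.3000030517578], [253.1999969482422, 205.3000030517578], [299.1000061035156, 234.6999969482422]]
boiler [542.013 -86.434   2.341] res [-1.8 -0.4  1.2  1.8  1.4 -0.2 -0.8 -1.4]
ring local 3.2557463679611924 -6.123089027956002
well-zone px [[287.8, 209.3], [295.5, 214.0], [290.9, 220.0], [283.2, 215.1], [289.3, 214.6], [257.7, 152.3], [326.3, 192.7]]
boiler [544.839 -89.271   2.343] res [-1.3  0.2  0.   1.1  2.3  0.6 -0.9 -1.9]
ring local 7.247481674885156 -6.086824306331022
well-zone px [[287.1, 210.2], [294.8, 214.9], [290.2, 220.9], [282.5, 216.1], [288.6, 215.5], [256.8, 153.4], [325.5, 193.7]]
t1 [ 521.1 -308.8  112. ]
t2 [ 565.3 -327.7  112. ]
mid [ 540.5 -317.5  112. ]
milk [ 692. -393.  184.]
sugar [ 668. -328.   88.]
cin [ 701. -264.   98.]
timer [ 410. -252.   63.]
choc [ 674. -469.  139.]
cup [411. 167.  88.]
```

View pics/c2.png

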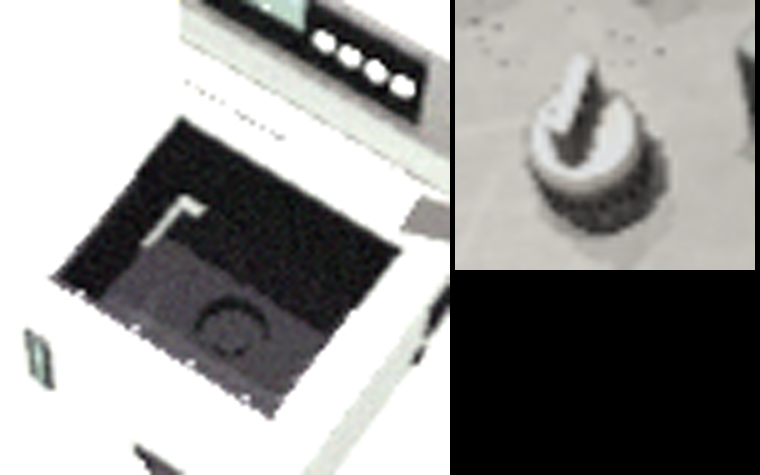

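The enhanced crop shows the well: a dark ring centred at crop (232,325), about pixel (291.3,214.6). The inner tank corners are at crop (52,280) and (272,415). In the right part the filter's tab streak runs from (585,62) to (562,132).

The interface gives no direct tilt. I'll move close to the base and see how the arm behaves at the edge of its reach.

>>> {"method": "step_arm", "body": {
  "motion": [
    {"claw": 85,"delta_pos": [16,-35,-12]},
    {"claw": 85,"delta_pos": [16,-35,-12]},
    {"claw": 85,"delta_pos": [16,-35,-12]},
    {"claw": 85,"delta_pos": [16,-35,-12]},
    {"claw": 85,"delta_pos": [16,-35,-12]},
    {"claw": 85,"delta_pos": [16,-35,-12]},
    {"claw": 85,"delta_pos": [16,-35,-12]},
    {"claw": 85,"delta_pos": [16,-35,-12]}
  ]
}}

```text
schema error: expected keys claw, delta_pos, turn
```

```bash
python3 - <<'E'
from rig import *
from h import *
f=grab_frame("side"); s=sense(); print(s["clock"],s["qpos"].round(3),s["eef_pos"].round(1),s["tcp_rot"].round(3))
un=lambda u,v:(245+(u+.5)/5-.5,150+(v+.5)/5-.5)
Q=np.array([un(52,280),un(272,415),un(180,118),un(398,250)]); M=[[-66,78,120],[-66,-78,120],[66,78,120],[66,-78,120]]
for n in (2,4):
    r=least_squares(lambda p:(proj(f,loc(p,M[:n]))-Q[:n]).ravel(),[542,-86,2.34]);p=r.x
    w=cast(f,un(232,325),36); c,s=np.cos(p[2]),np.sin(p[2]); d=w[:2]-p[:2]
    print(p.round(3),r.fun.round(1),"well",w.round(1),c*d[0]+s*d[1],-s*d[0]+c*d[1])
E
```

```text
0.25 [-1.242  0.353  1.634 -0.     1.155 -0.002] [ 202.9 -590.9  219. ] [-3.141  0.     0.331]
[543.423 -89.078   2.358] [ 0.4  0.3 -0.4 -0.3] well [543.1 -81.2  36. ] 5.782915370249695 -5.397528804367672
[542.305 -86.806   2.346] [ 1.1 -0.5 -0.1 -0.7  0.4  1.5 -1.3 -0.1] well [543.1 -81.2  36. ] 3.4408802824573814 -4.536963868217827
```

>>> {"method": "step_arm", "body": {
  "motion": [
    {"claw": 85,"delta_pos": [16,-35,-12],"turn": 0},
    {"claw": 85,"delta_pos": [16,-35,-12],"turn": 0},
    {"claw": 85,"delta_pos": [16,-35,-12],"turn": 0},
    {"claw": 85,"delta_pos": [16,-35,-12],"turn": 0},
    {"claw": 85,"delta_pos": [16,-35,-12],"turn": 0},
    {"claw": 85,"delta_pos": [16,-35,-12],"turn": 0},
    {"claw": 85,"delta_pos": [16,-35,-12],"turn": 0},
    {"claw": 85,"delta_pos": [16,-35,-12],"turn": 0}
  ]
}}

```text
clock: 0.92
eef_pos: [232.7, -282.9, 315.7]
tcp_rot: [3.141, -0.0, 0.33]
contact_force: [1.4, 0.5, 0.5]
opening: 0.994
grasp_force: 0.0
```

```bash
cat > s.py <<'E'
from rig import *
import numpy as np
from scipy.spatial.transform import Rotation as Ro
s=sense(); R=Ro.from_euler("xyz",s["tcp_rot"]).as_matrix()
print(s["clock"],"q",s["qpos"].round(3),"p",s["eef_pos"].round(1),"rpy",s["tcp_rot"].round(3),"op",round(s["opening"],3),"g",round(s["grasp_force"],1),"F",s["contact_force"].round(1))
print("R",R.round(3).tolist())
E
python3 s.py
```

```text
0.9167 q [-0.887 -0.171  2.001  0.     1.311  0.354] p [ 232.7 -282.9  315.7] rpy [ 3.141 -0.     0.33 ] op 0.994 g 0.0 F [1.4 0.5 0.5]
R [[0.946, 0.324, 0.0], [0.324, -0.946, -0.0], [0.0, 0.0, -1.0]]
```

>>> {"method": "step_arm", "body": {
  "motion": [
    {"claw": 85,"delta_pos": [-13,-27,0],"turn": 0},
    {"claw": 85,"delta_pos": [-13,-27,0],"turn": 0},
    {"claw": 85,"delta_pos": [-13,-27,0],"turn": 0},
    {"claw": 85,"delta_pos": [-13,-27,0],"turn": 0},
    {"claw": 85,"delta_pos": [-13,-27,0],"turn": 0}
  ]
}}

```text
clock: 1.33
eef_pos: [126.9, -176.9, 315.0]
tcp_rot: [3.141, 0.0, 0.332]
contact_force: [-0.3, 0.6, 0.4]
opening: 0.992
grasp_force: 0.0
```

```bash
python3 s.py
```

```text
1.3333 q [-0.955 -0.482  2.194 -0.     1.429  0.284] p [ 126.9 -176.9  315. ] rpy [3.141 0.    0.332] op 0.992 g 0.0 F [-0.3  0.6  0.4]
R [[0.946, 0.325, -0.0], [0.325, -0.946, -0.0], [-0.0, 0.0, -1.0]]
```

>>> {"method": "step_arm", "body": {
  "motion": [
    {"claw": 85,"delta_pos": [-10,-21,-30],"turn": 0},
    {"claw": 85,"delta_pos": [-10,-21,-30],"turn": 0},
    {"claw": 85,"delta_pos": [-4,-9,-38],"turn": 0},
    {"claw": 85,"delta_pos": [0,0,-40],"turn": 0},
    {"claw": 85,"delta_pos": [0,0,-40],"turn": 0}
  ]
}}

```text
clock: 1.75
eef_pos: [87.7, -136.6, 495.2]
tcp_rot: [3.14, -0.001, 0.33]
contact_force: [-0.3, -0.8, 0.2]
opening: 0.993
grasp_force: 0.0
```

```bash
python3 s.py
```

```text
1.75 q [-1.009 -0.615  1.882  0.     1.872  0.231] p [  87.7 -136.6  495.2] rpy [ 3.14e+00 -1.00e-03  3.30e-01] op 0.993 g 0.0 F [-0.3 -0.8  0.2]
R [[0.946, 0.324, 0.001], [0.324, -0.946, -0.002], [0.001, 0.002, -1.0]]
```

>>> {"method": "step_arm", "body": {
  "motion": [
    {"claw": 85,"delta_pos": [0,0,-15],"turn": -0.12},
    {"claw": 85,"delta_pos": [0,0,-15],"turn": -0.12},
    {"claw": 85,"delta_pos": [0,0,-15],"turn": -0.12},
    {"claw": 85,"delta_pos": [0,0,-15],"turn": -0.12},
    {"claw": 85,"delta_pos": [0,0,-15],"turn": -0.12},
    {"claw": 85,"delta_pos": [0,0,-15],"turn": -0.12},
    {"claw": 85,"delta_pos": [0,0,-15],"turn": -0.12},
    {"claw": 85,"delta_pos": [0,0,-15],"turn": -0.12}
  ]
}}

```text
clock: 2.42
eef_pos: [88.4, -137.5, 614.0]
tcp_rot: [3.141, 0.0, 1.297]
contact_force: [-0.6, -0.1, -0.2]
opening: 0.993
grasp_force: 0.0
```

```bash
python3 s.py
```

```text
2.4167 q [-1.009 -0.549  1.61   0.     2.08  -0.735] p [  88.4 -137.5  614. ] rpy [3.141 0.    1.297] op 0.993 g 0.0 F [-0.6 -0.1 -0.2]
R [[0.271, 0.963, 0.0], [0.963, -0.271, -0.0], [-0.0, 0.0, -1.0]]
```

>>> {"method": "step_arm", "body": {
  "motion": [
    {"claw": 85,"delta_pos": [29,21,0],"turn": 0},
    {"claw": 85,"delta_pos": [29,21,0],"turn": 0},
    {"claw": 85,"delta_pos": [29,21,0],"turn": 0},
    {"claw": 85,"delta_pos": [29,21,0],"turn": 0},
    {"claw": 85,"delta_pos": [29,21,0],"turn": 0},
    {"claw": 85,"delta_pos": [29,21,0],"turn": 0},
    {"claw": 85,"delta_pos": [25,-10,0],"turn": 0},
    {"claw": 85,"delta_pos": [28,-20,0],"turn": 0}
  ]
}}

```text
clock: 3.08
eef_pos: [199.5, 6.8, 612.7]
tcp_rot: [-3.139, 0.001, 1.291]
contact_force: [0.3, 0.5, -0.5]
opening: 0.997
grasp_force: 0.0
```

>>> {"method": "step_arm", "body": {
  "motion": [
    {"claw": 85,"delta_pos": [27,-20,0],"turn": 0},
    {"claw": 85,"delta_pos": [27,-20,0],"turn": 0},
    {"claw": 85,"delta_pos": [27,-20,0],"turn": 0},
    {"claw": 85,"delta_pos": [10,-30,0],"turn": 0},
    {"claw": 85,"delta_pos": [10,-30,0],"turn": 0},
    {"claw": 85,"delta_pos": [0,-33,0],"turn": 0},
    {"claw": 85,"delta_pos": [-5,-33,0],"turn": 0},
    {"claw": 85,"delta_pos": [-8,-33,0],"turn": 0}
  ]
}}

```text
clock: 3.75
eef_pos: [64.6, 119.2, 613.6]
tcp_rot: [-3.142, -0.001, 1.291]
contact_force: [-0.7, 1.2, -0.3]
opening: 0.995
grasp_force: 0.0
```

```bash
python3 s.py
```

```text
3.75 q [ 1.063 -0.595  1.626  0.     2.11   1.343] p [ 64.6 119.2 613.6] rpy [-3.142e+00 -1.000e-03  1.291e+00] op 0.995 g 0.0 F [-0.7  1.2 -0.3]
R [[0.276, 0.961, 0.0], [0.961, -0.276, 0.001], [0.001, -0.0, -1.0]]
```

>>> {"method": "step_arm", "body": {
  "motion": [
    {"claw": 85,"delta_pos": [6,-22,0],"turn": 0},
    {"claw": 85,"delta_pos": [6,-22,0],"turn": 0},
    {"claw": 85,"delta_pos": [0,-25,0],"turn": 0},
    {"claw": 85,"delta_pos": [0,-28,0],"turn": 0},
    {"claw": 85,"delta_pos": [0,-30,0],"turn": 0},
    {"claw": 85,"delta_pos": [0,-30,0],"turn": 0},
    {"claw": 85,"delta_pos": [0,-30,0],"turn": 0},
    {"claw": 85,"delta_pos": [0,-20,0],"turn": 0}
  ]
}}

```text
clock: 4.42
eef_pos: [-94.0, 177.6, 613.6]
tcp_rot: [-3.141, -0.0, 1.292]
contact_force: [0.5, 0.1, -0.2]
opening: 0.993
grasp_force: 0.0
```

>>> {"method": "step_arm", "body": {
  "motion": [
    {"claw": 85,"delta_pos": [0,0,-20],"turn": -0.124},
    {"claw": 85,"delta_pos": [0,0,-20],"turn": -0.124},
    {"claw": 85,"delta_pos": [0,0,-20],"turn": -0.124},
    {"claw": 85,"delta_pos": [0,0,-20],"turn": -0.124},
    {"claw": 85,"delta_pos": [0,0,-20],"turn": -0.124},
    {"claw": 85,"delta_pos": [0,0,-20],"turn": -0.124},
    {"claw": 85,"delta_pos": [0,0,-20],"turn": -0.124},
    {"claw": 85,"delta_pos": [0,0,-20],"turn": -0.124}
  ]
}}

```text
clock: 5.08
eef_pos: [-91.9, 177.6, 774.7]
tcp_rot: [3.141, -0.001, 2.289]
contact_force: [-0.2, -0.4, -0.2]
opening: 0.997
grasp_force: 0.0
```

```bash
python3 s.py
```

```text
5.0833 q [ 2.041 -0.352  1.153 -0.     2.34   1.323] p [-91.9 177.6 774.7] rpy [ 3.141e+00 -1.000e-03  2.289e+00] op 0.997 g 0.0 F [-0.2 -0.4 -0.2]
R [[-0.658, 0.753, -0.0], [0.753, 0.658, 0.0], [0.001, 0.0, -1.0]]
```

>>> {"method": "step_arm", "body": {
  "motion": [
    {"claw": 85,"delta_pos": [0,-24,-10],"turn": -0.05},
    {"claw": 85,"delta_pos": [0,-24,-10],"turn": 0},
    {"claw": 85,"delta_pos": [0,0,-40],"turn": 0},
    {"claw": 85,"delta_pos": [0,0,-40],"turn": 0},
    {"claw": 85,"delta_pos": [0,0,-40],"turn": 0},
    {"claw": 85,"delta_pos": [0,0,-40],"turn": 0},
    {"claw": 85,"delta_pos": [0,0,-40],"turn": 0},
    {"claw": 85,"delta_pos": [0,0,-40],"turn": 0}
  ]
}}

```text
clock: 5.75
eef_pos: [-135.0, 154.0, 941.8]
tcp_rot: [3.138, -0.07, 2.333]
contact_force: [-0.6, 0.0, -0.3]
opening: 0.996
grasp_force: 0.0
```

```bash
python3 s.py
```

```text
5.75 q [ 2.283 -0.104  0.487 -0.     2.689  1.521] p [-135.   154.   941.8] rpy [ 3.138 -0.07   2.333] op 0.996 g 0.0 F [-0.6  0.  -0.3]
R [[-0.689, 0.723, -0.046], [0.721, 0.691, 0.053], [0.07, 0.004, -0.998]]
```

The tool tilts at the reach limit, and in the wanted direction. I'll continue.

>>> {"method": "step_arm", "body": {
  "motion": [
    {"claw": 85,"delta_pos": [0,0,-40],"turn": 0},
    {"claw": 85,"delta_pos": [0,0,-40],"turn": 0},
    {"claw": 85,"delta_pos": [0,0,-40],"turn": 0},
    {"claw": 85,"delta_pos": [0,0,-40],"turn": 0}
  ]
}}

```text
clock: 6.08
eef_pos: [-133.5, 152.2, 967.9]
tcp_rot: [3.133, -0.167, 2.334]
contact_force: [-0.4, 0.5, -0.0]
opening: 0.997
grasp_force: 0.0
```

```bash
python3 s.py
```

```text
6.0833 q [ 2.284e+00 -9.100e-02  3.760e-01 -1.000e-03  2.689e+00  1.521e+00] p [-133.5  152.2  967.9] rpy [ 3.133 -0.167  2.334] op 0.997 g 0.0 F [-0.4  0.5 -0. ]
R [[-0.681, 0.724, -0.109], [0.713, 0.69, 0.126], [0.167, 0.008, -0.986]]
```

>>> {"method": "step_arm", "body": {
  "motion": [
    {"claw": 85,"delta_pos": [0,0,-41],"turn": 0},
    {"claw": 85,"delta_pos": [0,0,-41],"turn": 0},
    {"claw": 85,"delta_pos": [0,0,-41],"turn": 0},
    {"claw": 85,"delta_pos": [0,0,-41],"turn": 0},
    {"claw": 85,"delta_pos": [0,0,-41],"turn": 0},
    {"claw": 85,"delta_pos": [0,0,-41],"turn": 0},
    {"claw": 85,"delta_pos": [0,0,-41],"turn": 0},
    {"claw": 85,"delta_pos": [0,0,-41],"turn": 0}
  ]
}}

```text
clock: 6.75
eef_pos: [-102.8, 116.2, 1012.1]
tcp_rot: [3.123, -0.359, 2.336]
contact_force: [-0.3, -0.3, 0.4]
opening: 0.996
grasp_force: 0.0
```

```bash
python3 s.py
```

```text
6.75 q [ 2.3   -0.13   0.223 -0.015  2.689  1.524] p [-102.8  116.2 1012.1] rpy [ 3.123 -0.359  2.336] op 0.996 g 0.0 F [-0.3 -0.3  0.4]
R [[-0.648, 0.726, -0.23], [0.675, 0.688, 0.267], [0.352, 0.018, -0.936]]
```

>>> {"method": "step_arm", "body": {
  "motion": [
    {"claw": 85,"delta_pos": [14,0,-38],"turn": 0},
    {"claw": 85,"delta_pos": [14,0,-38],"turn": 0},
    {"claw": 85,"delta_pos": [14,0,-38],"turn": 0},
    {"claw": 85,"delta_pos": [14,0,-38],"turn": 0}
  ]
}}

```text
clock: 7.08
eef_pos: [-111.6, 122.7, 1034.5]
tcp_rot: [3.118, -0.448, 2.335]
contact_force: [0.1, 0.2, 1.3]
opening: 0.995
grasp_force: 0.0
```

```bash
python3 s.py
```

```text
7.0833 q [ 2.523 -0.084  0.088 -0.24   2.689  1.525] p [-111.6  122.7 1034.5] rpy [ 3.118 -0.448  2.335] op 0.995 g 0.0 F [0.1 0.2 1.3]
R [[-0.624, 0.729, -0.283], [0.651, 0.685, 0.329], [0.433, 0.021, -0.901]]
```

>>> {"method": "step_arm", "body": {
  "motion": [
    {"claw": 85,"delta_pos": [0,0,30],"turn": 0},
    {"claw": 85,"delta_pos": [0,0,35],"turn": 0.048},
    {"claw": 85,"delta_pos": [0,0,40],"turn": 0},
    {"claw": 85,"delta_pos": [0,0,40],"turn": 0},
    {"claw": 85,"delta_pos": [0,0,40],"turn": 0}
  ]
}}

```text
clock: 7.5
eef_pos: [-152.4, 173.7, 904.5]
tcp_rot: [3.123, -0.45, 2.308]
contact_force: [-0.9, 0.3, 1.1]
opening: 1.0
grasp_force: 0.0
```

```bash
cat > plan.py <<'E'
import sys,json
exec(open("s.py").read())
p=s["eef_pos"]
for a in sys.argv[1:]:
    w=np.array([float(v) for v in a.split(",")]); d=R.T@(w-p); n=int(np.ceil(np.linalg.norm(d)/36)); print(a,"rows",n,"each",(d/n).round(1),"total",d.round(1)); p=w
E
python3 plan.py " -150,230,800" 20,300,700 210,240,600 310,50,550 400,-200,450
```

```text
7.5 q [ 2.323 -0.387  0.894 -0.031  2.184  1.567] p [-152.4  173.7  904.5] rpy [ 3.123 -0.45   2.308] op 1.0 g 0.0 F [-0.9  0.3  1.1]
R [[-0.605, 0.746, -0.279], [0.666, 0.666, 0.335], [0.435, 0.017, -0.9]]
 -150,230,800 rows 4 each [-2.3  9.4 28.1] total [ -9.4  37.5 112.2]
20,300,700 rows 6 each [-16.6  28.6  11. ] total [-99.8 171.7  66.1]
210,240,600 rows 7 each [-28.4  14.3   2.4] total [-198.5  100.    17. ]
310,50,550 rows 7 each [-29.8  -7.6  -6.6] total [-208.9  -52.9  -46.4]
400,-200,450 rows 8 each [-33.1 -12.6  -2.3] total [-264.6 -101.1  -18.7]
```

>>> {"method": "step_arm", "body": {
  "motion": [
    {"claw": 85,"delta_pos": [-2,10,28],"turn": 0.02},
    {"claw": 85,"delta_pos": [-2,10,28],"turn": 0.02},
    {"claw": 85,"delta_pos": [-2,10,28],"turn": 0},
    {"claw": 85,"delta_pos": [-2,10,28],"turn": 0},
    {"claw": 85,"delta_pos": [-17,29,11],"turn": 0},
    {"claw": 85,"delta_pos": [-17,29,11],"turn": 0},
    {"claw": 85,"delta_pos": [-17,29,11],"turn": 0},
    {"claw": 85,"delta_pos": [-17,29,11],"turn": 0}
  ]
}}

```text
clock: 8.17
eef_pos: [-81.0, 256.3, 760.9]
tcp_rot: [3.139, -0.44, 2.266]
contact_force: [-1.0, -0.4, -0.4]
opening: 0.993
grasp_force: 0.0
```

>>> {"method": "step_arm", "body": {
  "motion": [
    {"claw": 85,"delta_pos": [-17,29,11],"turn": 0},
    {"claw": 85,"delta_pos": [-17,29,11],"turn": 0},
    {"claw": 85,"delta_pos": [-28,14,2],"turn": 0},
    {"claw": 85,"delta_pos": [-28,14,2],"turn": 0},
    {"claw": 85,"delta_pos": [-28,14,2],"turn": 0},
    {"claw": 85,"delta_pos": [-28,14,2],"turn": 0},
    {"claw": 85,"delta_pos": [-28,14,2],"turn": 0},
    {"claw": 85,"delta_pos": [-28,14,2],"turn": 0}
  ]
}}

```text
clock: 8.83
eef_pos: [110.7, 219.1, 658.4]
tcp_rot: [3.139, -0.434, 2.265]
contact_force: [0.2, 2.0, 0.2]
opening: 0.997
grasp_force: 0.0
```

```bash
python3 plan.py 210,240,600 310,50,550 400,-200,450
```

```text
8.8333 q [ 0.461 -0.432  1.536  0.49   2.086  0.003] p [110.7 219.1 658.4] rpy [ 3.139 -0.434  2.265] op 0.997 g 0.0 F [0.2 2.  0.2]
R [[-0.58, 0.769, -0.267], [0.697, 0.639, 0.325], [0.421, 0.003, -0.907]]
210,240,600 rows 4 each [-16.9  22.4   8.3] total [-67.6  89.6  33.3]
310,50,550 rows 7 each [-30.2  -6.4  -6.2] total [-211.6  -44.6  -43.1]
400,-200,450 rows 8 each [-33.6 -11.3  -1.8] total [-268.6  -90.7  -14.6]
```

>>> {"method": "step_arm", "body": {
  "motion": [
    {"claw": 85,"delta_pos": [-17,22,8],"turn": 0},
    {"claw": 85,"delta_pos": [-17,22,8],"turn": 0},
    {"claw": 85,"delta_pos": [-17,22,8],"turn": 0},
    {"claw": 85,"delta_pos": [-17,22,8],"turn": 0},
    {"claw": 85,"delta_pos": [-30,-6,-6],"turn": 0},
    {"claw": 85,"delta_pos": [-30,-6,-6],"turn": 0},
    {"claw": 85,"delta_pos": [-30,-6,-6],"turn": 0},
    {"claw": 85,"delta_pos": [-30,-6,-6],"turn": 0}
  ]
}}

```text
clock: 9.5
eef_pos: [266.3, 131.3, 572.2]
tcp_rot: [3.14, -0.434, 2.266]
contact_force: [0.4, 1.6, -0.1]
opening: 0.996
grasp_force: 0.0
```

>>> {"method": "step_arm", "body": {
  "motion": [
    {"claw": 85,"delta_pos": [-30,-6,-6],"turn": 0},
    {"claw": 85,"delta_pos": [-30,-6,-6],"turn": 0},
    {"claw": 85,"delta_pos": [-30,-6,-6],"turn": 0},
    {"claw": 85,"delta_pos": [-34,-11,-2],"turn": 0},
    {"claw": 85,"delta_pos": [-34,-11,-2],"turn": 0},
    {"claw": 85,"delta_pos": [-34,-11,-2],"turn": 0},
    {"claw": 85,"delta_pos": [-34,-11,-2],"turn": 0},
    {"claw": 85,"delta_pos": [-34,-11,-2],"turn": 0}
  ]
}}

```text
clock: 10.17
eef_pos: [368.5, -106.1, 487.9]
tcp_rot: [3.141, -0.433, 2.265]
contact_force: [0.7, 0.7, 0.9]
opening: 0.99
grasp_force: 0.0
```

```bash
python3 plan.py 520,-290,300; python3 - <<'E'
from rig import *
from h import *
for n in ("side","top"):
    f=grab_frame(n); cv2.imwrite(f"pics/{n}1.png",f["img"][:,:,::-1])
    print(n,np.array(f["R"]).round(4).tolist(),np.array(f["t"]).round(1).tolist())
    print(proj(f,[[542,-318,112],[542,-318,0],[543,-87,120],[543,-81,36]]).round())
E
```

```text
10.1667 q [-0.447  0.032  1.525  0.192  1.975 -1.101] p [ 368.5 -106.1  487.9] rpy [ 3.141 -0.433  2.265] op 0.99 g 0.0 F [0.7 0.7 0.9]
R [[-0.581, 0.769, -0.268], [0.698, 0.639, 0.323], [0.42, 0.001, -0.908]]
520,-290,300 rows 9 each [-32.8  -0.1   7.8] total [-295.1   -1.3   70.6]
side [[0.1819, 0.9832, -0.0127], [0.8696, -0.1669, -0.4647], [-0.459, 0.0734, -0.8854]] [26.2, -443.8, 1645.6]
[[214. 216.]
 [219. 231.]
 [290. 203.]
 [291. 215.]]
top [[0.4249, -0.9052, -0.0107], [-0.7032, -0.3225, -0.6337], [0.5701, 0.2768, -0.7735]] [-367.7, 417.1, 1370.1]
[[344. 228.]
 [342. 249.]
 [275. 201.]
 [275. 217.]]
```

```bash
python3 plan.py 574,-356,225
```

```text
10.2667 q [-0.449  0.037  1.526  0.191  1.974 -1.1  ] p [ 369.1 -107.5  485.8] rpy [-3.139 -0.436  2.26 ] op 0.994 g 0.0 F [ 0.   0.5 -0.3]
R [[-0.577, 0.771, -0.271], [0.699, 0.637, 0.324], [0.423, -0.002, -0.906]]
574,-356,225 rows 12 each [-33.5   0.    8.4] total [-4.021e+02  2.000e-01  1.003e+02]
```

>>> {"method": "step_arm", "body": {
  "motion": [
    {"claw": 85,"delta_pos": [-34,0,8],"turn": 0},
    {"claw": 85,"delta_pos": [-34,0,8],"turn": 0},
    {"claw": 85,"delta_pos": [-34,0,8],"turn": 0},
    {"claw": 85,"delta_pos": [-34,0,8],"turn": 0},
    {"claw": 85,"delta_pos": [-34,0,8],"turn": 0},
    {"claw": 85,"delta_pos": [-34,0,8],"turn": 0},
    {"claw": 85,"delta_pos": [-34,0,8],"turn": 0},
    {"claw": 85,"delta_pos": [-34,0,8],"turn": 0}
  ]
}}

```text
clock: 10.93
eef_pos: [509.9, -273.9, 315.2]
tcp_rot: [3.141, -0.433, 2.265]
contact_force: [0.3, 0.8, -0.1]
opening: 0.994
grasp_force: 0.0
```

>>> {"method": "step_arm", "body": {
  "motion": [
    {"claw": 85,"delta_pos": [-34,0,9],"turn": 0},
    {"claw": 85,"delta_pos": [-34,0,9],"turn": 0},
    {"claw": 85,"delta_pos": [-34,0,9],"turn": 0},
    {"claw": 85,"delta_pos": [-30,0,9],"turn": 0},
    {"claw": 85,"delta_pos": [0,0,0],"turn": 0},
    {"claw": 85,"delta_pos": [0,0,0],"turn": 0}
  ]
}}

```text
clock: 11.43
eef_pos: [575.8, -353.5, 225.8]
tcp_rot: [-3.141, -0.437, 2.264]
contact_force: [-0.3, -0.3, 0.4]
opening: 0.998
grasp_force: 0.0
```

```bash
python3 s.py; python3 - <<'E'
from rig import *
from h import *
f=grab_frame("wrist"); cv2.imwrite("pics/w1.png",f["img"][:,:,::-1])
f2=grab_frame("top"); cv2.imwrite("pics/t1.png",f2["img"][:,:,::-1])
np.savez("w1.npz",**{k:f[k] for k in ("R","t","cx","cy","vertical_fov")})
o=np.hstack([f["img"],f2["img"][120:330,240:480].repeat(2,0)[:420].repeat(1,1)[:, :240]])
cv2.imwrite("pics/w1c.png",o[:,:,::-1])
E
```

```text
11.4333 q [-0.611  0.683  1.157  0.113  1.725 -1.311] p [ 575.8 -353.5  225.8] rpy [-3.141 -0.437  2.264] op 0.998 g 0.0 F [-0.3 -0.3  0.4]
R [[-0.579, 0.769, -0.271], [0.697, 0.639, 0.325], [0.423, -0.0, -0.906]]
```

View pics/w1c.png

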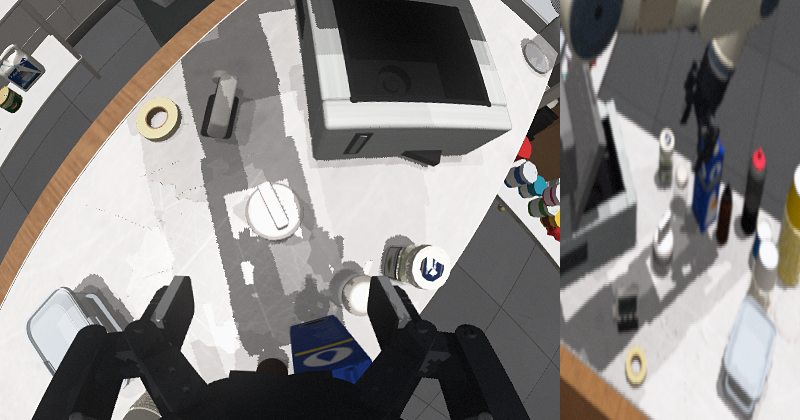

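The wrist view shows the filter at (273,211) with its tab from (264,183) to (284,227). The well's ring is at (392,80), and the inner front rim corners are near (352,100) and (490,105). I'll cast these as fisheye rays.

```bash
cat >> h.py <<'E'
def fcast(f,uv,z):
    F=210/np.tan(np.radians(float(f["vertical_fov"]))/2); R=f["R"];t=f["t"]
    v=np.array([uv[0]-float(f["cx"]),uv[1]-float(f["cy"])]); r=np.linalg.norm(v); th=r/F
    d=R.T@np.r_[v/r*np.sin(th),np.cos(th)]; c=-R.T@t
    return c+d*(z-c[2])/d[2]
E
python3 - <<'E'
from h import *
f=dict(np.load("w1.npz"))
g=cv2.imread("pics/w1.png")
for n,uv,z in [("tabA",(264,183),112),("tabB",(284,227),112),("body",(273,213),65),("rimC",(352,101),120),("rimD",(490,105),120),("well",(392,80),36),("cin",(433,266),98),("sug",(352,293),88),("milk",(330,340),184)]: print(n,fcast(f,uv,z).round(1))
a=cv2.resize(g[165:255,230:320],None,fx=4,fy=4,interpolation=cv2.INTER_CUBIC)
b=cv2.resize(np.clip(g[40:125,330:430].astype(float)*5,0,255).astype(np.uint8),None,fx=4,fy=4,interpolation=cv2.INTER_CUBIC)
o=np.zeros((360,764,3),np.uint8);o[:,:360]=a;o[:340,364:]=b;cv2.imwrite("pics/c3.png",o)
E
```

```text
tabA [ 519.3 -307.8  112. ]
tabB [ 558.8 -327.   112. ]
body [ 539.2 -320.5   65. ]
rimC [ 532.7 -192.9  120. ]
rimD [651.1 -78.  120. ]
well [543.8 -84.   36. ]
cin [ 699.7 -261.5   98. ]
sug [ 651.  -333.3   88. ]
milk [ 635.1 -371.   184. ]
```

View pics/c3.png

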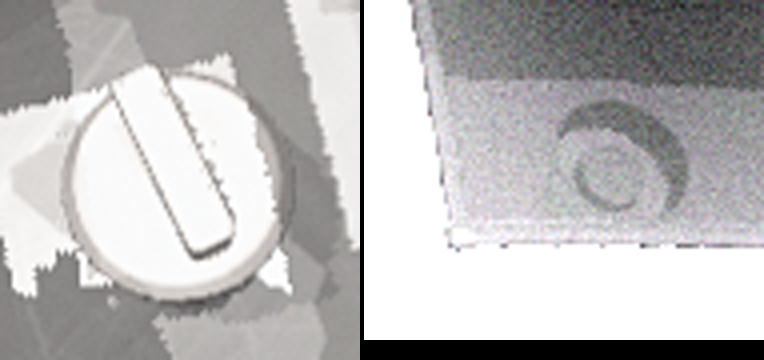

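The enlarged crop shows the tab's top face from (131,75) to (212,240), about 165 long. The well's hole edge spans about 556–688 across and is centred near (622,164).

```bash
python3 - <<'E'
from h import *
f=dict(np.load("w1.npz"))
A,B=[fcast(f,(230+u/4-.4,165+v/4-.4),112) for u,v in((131,75),(212,240))]
print(A,B,np.linalg.norm(A-B),(A+B)/2,np.degrees(np.arctan2(*(A-B)[1::-1])))
for u,v in((622,164),(556,164),(688,164),(622,100)): print(fcast(f,(330+(u-364)/4-.4,40+v/4-.4),36).round(1))
C=fcast(f,(352.2,101.7),120);D=fcast(f,(490,105),120); print(C,D,np.linalg.norm(C-D), "yaw",np.arctan2(*(C-D)[1::-1])+np.pi/2)
y=(C-D)[:2]/np.linalg.norm(C-D); x=np.array([y[1],-y[0]]); print("mid",(C+D)[:2]/2+66*x,x)
M=(A+B)/2; M[2]=97
z=np.array([-.27,.324,-.906]); print("tcp grasp",M+11*z)
E
python3 plan.py 535.5,-313.5,87
```

```text
[ 518.3924258  -309.04480105  112.        ] [ 556.43853673 -326.19038428  112.        ] 41.731014619186276 [ 537.41548127 -317.61759266  112.        ] 155.7411621683401
[546.5 -82.6  36. ]
[529.9 -99.3  36. ]
[563.5 -64.9  36. ]
[532.7 -60.4  36. ]
[ 533.28822512 -193.4156507   120.        ] [651.12887138 -78.03049288 120.        ] 164.9246875293985 yaw -0.7959261481712852
mid [546.03340898 -88.56528862] [-0.69962332  0.71451187]
tcp grasp [ 534.44548127 -314.05359266   87.034     ]
11.5333 q [-0.611  0.678  1.157  0.113  1.725 -1.311] p [ 576.  -353.2  228.7] rpy [ 3.141 -0.434  2.265] op 0.991 g 0.0 F [ 0.2 -0.   0.9]
R [[-0.581, 0.769, -0.268], [0.697, 0.64, 0.324], [0.42, 0.001, -0.907]]
535.5,-313.5,87 rows 5 each [-1.7 -1.2 30.5] total [ -8.4  -5.9 152.3]
```

>>> {"method": "step_arm", "body": {
  "motion": [
    {"claw": 85,"delta_pos": [-2,-1.2,30],"turn": 0},
    {"claw": 85,"delta_pos": [-2,-1.2,30],"turn": 0},
    {"claw": 85,"delta_pos": [-2,-1.2,30],"turn": 0},
    {"claw": 85,"delta_pos": [-1.5,-1.2,30],"turn": 0},
    {"claw": 85,"delta_pos": [-1,-1,20],"turn": 0},
    {"claw": 85,"delta_pos": [0,0,12],"turn": 0},
    {"claw": 85,"delta_pos": [0,0,0],"turn": 0}
  ]
}}

```text
clock: 12.12
eef_pos: [534.4, -312.6, 85.9]
tcp_rot: [3.141, -0.436, 2.265]
contact_force: [-0.0, 0.4, 0.8]
opening: 0.995
grasp_force: 0.0
```

>>> {"method": "step_arm", "body": {
  "motion": [
    {"claw": 30,"delta_pos": [0,0,0],"turn": 0},
    {"claw": 20,"delta_pos": [0,0,0],"turn": 0},
    {"claw": 15,"delta_pos": [0,0,0],"turn": 0},
    {"claw": 10,"delta_pos": [0,0,0],"turn": 0},
    {"claw": 5,"delta_pos": [0,0,0],"turn": 0},
    {"claw": 5,"delta_pos": [0,0,0],"turn": 0},
    {"claw": 5,"delta_pos": [0,0,0],"turn": 0},
    {"claw": 5,"delta_pos": [0,0,0],"turn": 0}
  ],
  "force": 25
}}

```text
clock: 12.78
eef_pos: [535.6, -314.4, 86.6]
tcp_rot: [3.141, -0.434, 2.265]
contact_force: [-0.4, -0.1, 4.1]
opening: 0.127
grasp_force: 30.5
```

```bash
python3 s.py
```

```text
12.7833 q [-0.599  0.721  1.409  0.117  1.431 -1.334] p [ 535.6 -314.4   86.6] rpy [ 3.141 -0.434  2.265] op 0.127 g 30.5 F [-0.4 -0.1  4.1]
R [[-0.58, 0.769, -0.268], [0.698, 0.639, 0.324], [0.42, 0.001, -0.907]]
```

>>> {"method": "step_arm", "body": {
  "motion": [
    {"claw": 5,"delta_pos": [0,0,0],"turn": 0},
    {"claw": 5,"delta_pos": [4,0,-9],"turn": 0},
    {"claw": 5,"delta_pos": [13,0,-28],"turn": 0},
    {"claw": 5,"delta_pos": [16,0,-34],"turn": 0},
    {"claw": 5,"delta_pos": [16,0,-34],"turn": 0},
    {"claw": 5,"delta_pos": [14,0,-30],"turn": 0},
    {"claw": 5,"delta_pos": [0,0,0],"turn": 0}
  ],
  "force": 60
}}

```text
clock: 13.37
eef_pos: [537.6, -315.4, 242.6]
tcp_rot: [3.137, -0.425, 2.266]
contact_force: [1.0, -1.4, -1.8]
opening: 0.119
grasp_force: 61.6
```

```bash
python3 s.py;  python3 - <<'E'
from rig import *
from h import *
f=grab_frame("side"); f2=grab_frame("top");w=grab_frame("wrist")
print(proj(f,[535,-314,190]),proj(f2,[535,-314,190]))
a=cv2.resize(f["img"][150:300,140:300],(400,375),interpolation=cv2.INTER_CUBIC); b=cv2.resize(f2["img"][150:290,280:430],(400,375),interpolation=cv2.INTER_CUBIC)
cv2.imwrite("pics/l1.png",np.hstack([a,b])[:,:,::-1]); cv2.imwrite("pics/w2.png",w["img"][:,:,::-1])
E
```

```text
13.3667 q [-0.599  0.574  1.304  0.117  1.673 -1.306] p [ 537.6 -315.4  242.6] rpy [ 3.137 -0.425  2.266] op 0.119 g 61.6 F [ 1.  -1.4 -1.8]
R [[-0.584, 0.769, -0.261], [0.7, 0.639, 0.319], [0.412, 0.004, -0.911]]
[211.59031904 201.68544473] [344.00707576 212.54576218]
```

View pics/l1.png

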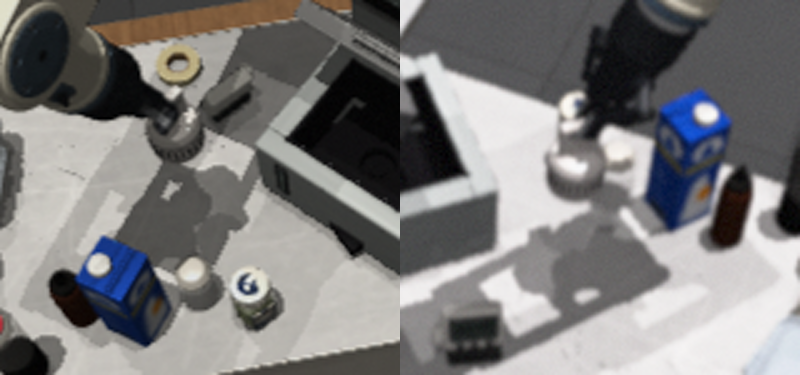

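Both views show the filter hanging upright in the gripper with the bystanders untouched. I'll check where the wrist camera sits, since it must clear the lid.

```bash
python3 - <<'E'
from rig import *
from h import *
w=grab_frame("wrist"); s=sense()
from scipy.spatial.transform import Rotation as Ro
R=Ro.from_euler("xyz",s["tcp_rot"]).as_matrix()
print("cam in tool",R.T@(-w["R"].T@w["t"]-s["eef_pos"]))
y=2.346; c,q=np.cos(y),np.sin(y)
for L in [(-28,-5,0),(4.5,-4.5,0)]: print(L, loc((545,-88,y),[L]).round(1))
E
python3 plan.py 555,-120,262
```

```text
cam in tool [  86.47332461    0.27644792 -154.7359522 ]
(-28, -5, 0) [[ 568.2 -104.5    0. ]]
(4.5, -4.5, 0) [[545.1 -81.6   0. ]]
13.5667 q [-0.599  0.582  1.313  0.117  1.667 -1.307] p [ 534.6 -313.6  233.9] rpy [ 3.142 -0.436  2.264] op 0.123 g 61.6 F [-0.4  0.1 -2.3]
R [[-0.58, 0.769, -0.27], [0.697, 0.639, 0.325], [0.422, 0.0, -0.906]]
555,-120,262 rows 6 each [22.5 23.2  5.3] total [135.  139.5  31.9]
```

```bash
python3 - <<'E'
from rig import *
from h import *
w=grab_frame("wrist"); C=-w["R"].T@w["t"]; s=sense(); T=s["eef_pos"]
o=[]
for n in("side","top"):
    f=grab_frame(n); p=proj(f,np.array([C,T])); print(n,p.round())
    im=f["img"].copy(); u,v=p[0].astype(int); 
    a=cv2.resize(im[max(v-50,0):v+50,max(u-50,0):u+50],(395,395),interpolation=cv2.INTER_CUBIC); cv2.circle(a,(197,197),6,(255,0,0),1); o.append(a)
cv2.imwrite("pics/cam.png",np.clip(np.hstack(o)[:,:,::-1]*1.0*2,0,255))
E
```

```text
side [[202. 155.]
 [209. 194.]]
top [[344. 159.]
 [345. 203.]][ WARN:0@1.788] global loadsave.cpp:1063 imwrite_ Unsupported depth image for selected encoder is fallbacked to CV_8U.
```

View pics/cam.png

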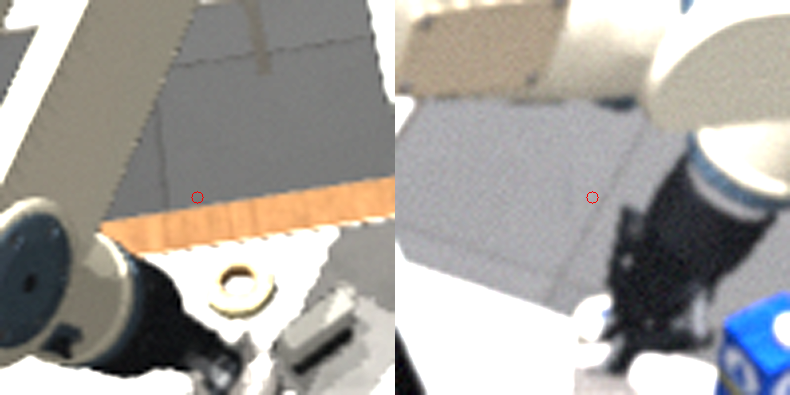

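The circles mark the wrist camera's position and show no housing there, so only the gripper and wrist need clearance. I'll carry the filter over the front part of the tank.

```bash
python3 plan.py 575,-150,240 566,-101.6,238 566,-101.6,130 540.5,-78.5,122
```

```text
13.7167 q [-0.599  0.583  1.313  0.117  1.667 -1.306] p [ 534.5 -313.5  233.5] rpy [-3.141 -0.437  2.264] op 0.122 g 61.6 F [-0.1 -0.1 -1.9]
R [[-0.579, 0.769, -0.271], [0.697, 0.639, 0.325], [0.423, -0.0, -0.906]]
575,-150,240 rows 5 each [18.7 27.1  7.3] total [ 93.3 135.7  36.3]
566,-101.6,238 rows 2 each [19. 12. 10.] total [38.1 24.  20. ]
566,-101.6,130 rows 3 each [-15.2   0.   32.6] total [-45.7   0.   97.8]
540.5,-78.5,122 rows 1 each [27.5 -4.8 21.7] total [27.5 -4.8 21.7]
```

>>> {"method": "step_arm", "body": {
  "motion": [
    {"claw": 5,"delta_pos": [10,14,2],"turn": 0},
    {"claw": 5,"delta_pos": [16,23,6],"turn": 0},
    {"claw": 5,"delta_pos": [19,27,8],"turn": 0},
    {"claw": 5,"delta_pos": [19,27,8],"turn": 0},
    {"claw": 5,"delta_pos": [18,27,7],"turn": 0},
    {"claw": 5,"delta_pos": [12,18,5],"turn": 0},
    {"claw": 5,"delta_pos": [0,0,0],"turn": 0}
  ]
}}

```text
clock: 14.3
eef_pos: [576.2, -144.7, 241.9]
tcp_rot: [3.14, -0.437, 2.269]
contact_force: [0.1, -0.4, -0.7]
opening: 0.119
grasp_force: 61.6
```

>>> {"method": "step_arm", "body": {
  "motion": [
    {"claw": 5,"delta_pos": [14,9,7],"turn": 0},
    {"claw": 5,"delta_pos": [14,9,7],"turn": 0},
    {"claw": 5,"delta_pos": [9,6,5],"turn": 0},
    {"claw": 5,"delta_pos": [0,0,0],"turn": 0},
    {"claw": 5,"delta_pos": [0,0,0],"turn": 0}
  ]
}}

```text
clock: 14.72
eef_pos: [567.1, -101.9, 240.5]
tcp_rot: [3.141, -0.434, 2.265]
contact_force: [0.6, -0.9, -1.5]
opening: 0.119
grasp_force: 61.5
```

```bash
python3 plan.py 566,-101.6,135; python3 - <<'E'
from rig import *
from h import *
w=grab_frame("wrist"); cv2.imwrite("pics/w3.png",w["img"][:,:,::-1])
f=grab_frame("side"); a=cv2.resize(f["img"][130:280,220:380],(420,420*150//160),interpolation=cv2.INTER_CUBIC)
o=np.zeros((393,800,3),np.uint8); o[:a.shape[0],:420]=a; b=cv2.resize(w["img"],(380,285)); o[:285,420:]=b
cv2.imwrite("pics/m3.png",o[:,:,::-1])
E
```

```text
14.7167 q [-0.318  0.474  1.475  0.225  1.567 -1.057] p [ 567.1 -101.9  240.5] rpy [ 3.141 -0.434  2.265] op 0.119 g 61.5 F [ 0.6 -0.9 -1.5]
R [[-0.581, 0.768, -0.269], [0.697, 0.64, 0.324], [0.421, 0.0, -0.907]]
566,-101.6,135 rows 3 each [-14.5  -0.2  32. ] total [-43.5  -0.6  96.1]
```

View pics/m3.png

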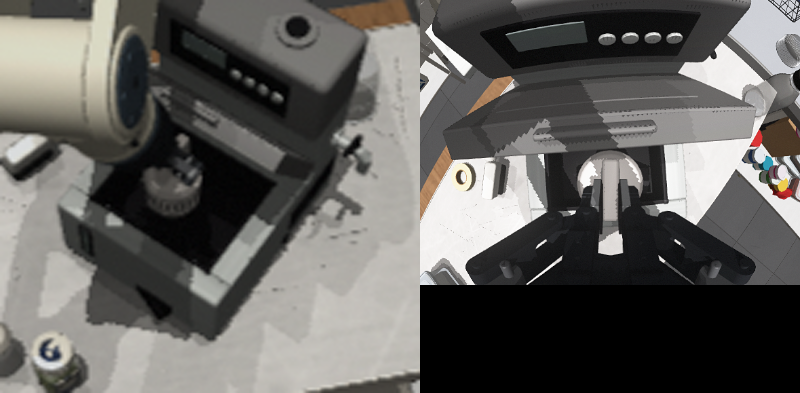

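The filter hangs in front of the lid, over the tank opening, with nothing touching. Lowering it now.

>>> {"method": "step_arm", "body": {
  "motion": [
    {"claw": 5,"delta_pos": [-12,0,25],"turn": 0},
    {"claw": 5,"delta_pos": [-12,0,25],"turn": 0},
    {"claw": 5,"delta_pos": [-12,0,25],"turn": 0},
    {"claw": 5,"delta_pos": [-8,0,17],"turn": 0},
    {"claw": 5,"delta_pos": [0,0,0],"turn": 0}
  ]
}}

```text
clock: 15.23
eef_pos: [566.0, -103.7, 134.6]
tcp_rot: [-3.138, -0.439, 2.262]
contact_force: [-1.9, 0.4, -2.2]
opening: 0.122
grasp_force: 61.5
```

```bash
python3 plan.py 545.5,-82,133 542,-78.5,127
```

```text
15.2333 q [-0.321  0.581  1.553  0.228  1.393 -1.098] p [ 566.  -103.7  134.6] rpy [-3.138 -0.439  2.262] op 0.122 g 61.5 F [-1.9  0.4 -2.2]
R [[-0.577, 0.77, -0.274], [0.697, 0.639, 0.325], [0.425, -0.003, -0.905]]
545.5,-82,133 rows 1 each [26.3 -2.  14.1] total [26.3 -2.  14.1]
542,-78.5,127 rows 1 each [ 1.9 -0.4  7.5] total [ 1.9 -0.4  7.5]
```

>>> {"method": "step_arm", "body": {
  "motion": [
    {"claw": 5,"delta_pos": [10,-0.8,6],"turn": 0},
    {"claw": 5,"delta_pos": [10,-0.8,6],"turn": 0},
    {"claw": 5,"delta_pos": [9,-0.8,6],"turn": 0},
    {"claw": 5,"delta_pos": [0,0,0],"turn": 0},
    {"claw": 5,"delta_pos": [0,0,0],"turn": 0}
  ]
}}

```text
clock: 15.65
eef_pos: [545.1, -79.1, 135.2]
tcp_rot: [3.14, -0.433, 2.265]
contact_force: [0.9, 0.1, -1.6]
opening: 0.118
grasp_force: 61.5
```

>>> {"method": "step_arm", "body": {
  "motion": [
    {"claw": 5,"delta_pos": [-1.3,0,2.7],"turn": 0},
    {"claw": 5,"delta_pos": [-1.3,0,2.7],"turn": 0},
    {"claw": 5,"delta_pos": [-1.3,0,2.7],"turn": 0},
    {"claw": 5,"delta_pos": [-0.9,0,1.8],"turn": 0},
    {"claw": 5,"delta_pos": [0,0,0],"turn": 0}
  ]
}}

```text
clock: 16.07
eef_pos: [544.7, -79.1, 122.7]
tcp_rot: [3.142, -0.435, 2.264]
contact_force: [-0.9, -0.2, -2.6]
opening: 0.124
grasp_force: 61.5
```

```bash
python3 s.py
```

```text
16.0667 q [-0.297  0.554  1.631  0.24   1.334 -1.092] p [544.7 -79.1 122.7] rpy [ 3.142 -0.435  2.264] op 0.124 g 61.5 F [-0.9 -0.2 -2.6]
R [[-0.58, 0.769, -0.269], [0.697, 0.639, 0.324], [0.421, 0.0, -0.907]]
```

>>> {"method": "step_arm", "body": {
  "motion": [
    {"claw": 5,"delta_pos": [1.3,-1,0.6],"turn": 0},
    {"claw": 5,"delta_pos": [-0.8,0,1.8],"turn": 0},
    {"claw": 5,"delta_pos": [-0.8,0,1.8],"turn": 0},
    {"claw": 5,"delta_pos": [-0.8,0,1.8],"turn": 0},
    {"claw": 5,"delta_pos": [0,0,0],"turn": 0}
  ]
}}

```text
clock: 16.48
eef_pos: [543.0, -78.4, 117.1]
tcp_rot: [3.141, -0.435, 2.265]
contact_force: [-0.4, 0.5, -1.6]
opening: 0.118
grasp_force: 61.6
```

```bash
python3 s.py
```

```text
16.4833 q [-0.296  0.558  1.639  0.241  1.322 -1.094] p [543.  -78.4 117.1] rpy [ 3.141 -0.435  2.265] op 0.118 g 61.6 F [-0.4  0.5 -1.6]
R [[-0.58, 0.769, -0.269], [0.697, 0.639, 0.324], [0.421, 0.0, -0.907]]
```

It is below floor level with no contact, so the foot is in the well. Pressing down.

>>> {"method": "step_arm", "body": {
  "motion": [
    {"claw": 5,"delta_pos": [-0.8,0,1.8],"turn": 0},
    {"claw": 5,"delta_pos": [-0.8,0,1.8],"turn": 0},
    {"claw": 5,"delta_pos": [-0.8,0,1.8],"turn": 0},
    {"claw": 5,"delta_pos": [-0.8,0,1.8],"turn": 0},
    {"claw": 5,"delta_pos": [0,0,0],"turn": 0}
  ]
}}

```text
clock: 16.9
eef_pos: [543.2, -78.4, 109.6]
tcp_rot: [3.141, -0.434, 2.265]
contact_force: [-0.4, 0.6, -0.4]
opening: 0.128
grasp_force: 61.9
```

```bash
python3 s.py
```

```text
16.9 q [-0.296  0.567  1.643  0.242  1.309 -1.098] p [543.2 -78.4 109.6] rpy [ 3.141 -0.434  2.265] op 0.128 g 61.9 F [-0.4  0.6 -0.4]
R [[-0.58, 0.769, -0.269], [0.697, 0.639, 0.324], [0.421, 0.001, -0.907]]
```

>>> {"method": "step_arm", "body": {
  "motion": [
    {"claw": 5,"delta_pos": [-0.8,0,1.8],"turn": 0},
    {"claw": 5,"delta_pos": [-0.8,0,1.8],"turn": 0},
    {"claw": 5,"delta_pos": [0,0,0],"turn": 0}
  ]
}}

```text
clock: 17.15
eef_pos: [543.1, -78.2, 106.9]
tcp_rot: [3.14, -0.435, 2.265]
contact_force: [-1.6, -0.5, 12.4]
opening: 0.119
grasp_force: 63.4
```

>>> {"method": "step_arm", "body": {
  "motion": [
    {"claw": 5,"delta_pos": [-0.8,0,1.8],"turn": 0},
    {"claw": 5,"delta_pos": [-0.4,0,0.9],"turn": 0},
    {"claw": 5,"delta_pos": [0,0,0],"turn": 0}
  ]
}}

```text
clock: 17.4
eef_pos: [543.1, -78.0, 106.7]
tcp_rot: [3.14, -0.436, 2.266]
contact_force: [-7.0, -1.7, 35.3]
opening: 0.12
grasp_force: 66.2
```

```bash
python3 s.py
```

```text
17.4 q [-0.296  0.571  1.644  0.244  1.305 -1.101] p [543.1 -78.  106.7] rpy [ 3.14  -0.436  2.266] op 0.12 g 66.2 F [-7.  -1.7 35.3]
R [[-0.581, 0.769, -0.269], [0.696, 0.64, 0.326], [0.422, 0.002, -0.906]]
```

It stopped at TCP z 106.7, which puts the filter's origin at about 20, fully home, with 35 N of force. Relaxing and releasing.

>>> {"method": "step_arm", "body": {
  "motion": [
    {"claw": 5,"delta_pos": [0,0,0],"turn": 0},
    {"claw": 5,"delta_pos": [0.8,0,-1.7],"turn": 0},
    {"claw": 5,"delta_pos": [0,0,0],"turn": 0},
    {"claw": 45,"delta_pos": [0,0,0],"turn": 0},
    {"claw": 45,"delta_pos": [0,0,0],"turn": 0},
    {"claw": 45,"delta_pos": [0,0,0],"turn": 0},
    {"claw": 45,"delta_pos": [0,0,0],"turn": 0}
  ]
}}

```text
clock: 17.98
eef_pos: [542.9, -78.3, 104.2]
tcp_rot: [3.141, -0.434, 2.265]
contact_force: [-0.2, 0.5, 0.4]
opening: 0.528
grasp_force: 0.0
```

>>> {"method": "step_arm", "body": {
  "motion": [
    {"claw": 45,"delta_pos": [0,0,-10],"turn": 0},
    {"claw": 45,"delta_pos": [0,0,-20],"turn": 0},
    {"claw": 45,"delta_pos": [-4,0,-30],"turn": 0},
    {"claw": 45,"delta_pos": [-8,0,-30],"turn": 0},
    {"claw": 45,"delta_pos": [-8,0,-30],"turn": 0},
    {"claw": 45,"delta_pos": [-8,0,-30],"turn": 0},
    {"claw": 45,"delta_pos": [0,0,0],"turn": 0}
  ]
}}

```text
clock: 18.57
eef_pos: [603.4, -149.7, 234.0]
tcp_rot: [3.137, -0.426, 2.265]
contact_force: [-0.2, 0.2, 1.5]
opening: 0.526
grasp_force: 0.0
```

```bash
python3 s.py; python3 - <<'E'
from rig import *
from h import *
w=grab_frame("wrist"); cv2.imwrite("pics/w4.png",w["img"][:,:,::-1]); np.savez("w4.npz",**{k:w[k] for k in ("R","t","cx","cy","vertical_fov")})
f=grab_frame("side"); a=cv2.resize(f["img"][150:250,240:340],(400,400),interpolation=cv2.INTER_CUBIC)
b=cv2.resize(w["img"][60:260,180:380],(400,400))
cv2.imwrite("pics/m4.png",np.hstack([a,b])[:,:,::-1])
E
```

```text
18.5667 q [-0.364  0.552  1.36   0.209  1.603 -1.09 ] p [ 603.4 -149.7  234. ] rpy [ 3.137 -0.426  2.265] op 0.526 g 0.0 F [-0.2  0.2  1.5]
R [[-0.583, 0.77, -0.261], [0.7, 0.638, 0.321], [0.414, 0.005, -0.91]]
```

View pics/m4.png

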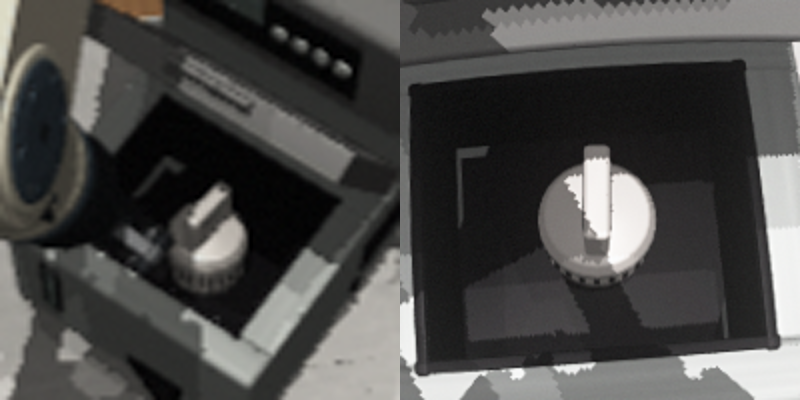

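The picture shows the filter upright in the well, its tab aligned with the tool and the lid still open. Next I push the lid shut from behind its free edge, with closed fingers.

```bash
python3 - <<'E'
from h import *
print(loc((545,-88,2.346),[[51.6,0,410],[51.6,0,290],[-25,0,240]]).round(1).tolist())
E
python3 plan.py 603,-150,410 508.9,-51.2,410 508.9,-51.2,290 562.5,-105.9,240
```

```text
[[508.9, -51.1, 410.0], [508.9, -51.1, 290.0], [562.5, -105.9, 240.0]]
18.6667 q [-0.362  0.554  1.369  0.209  1.599 -1.09 ] p [ 600.2 -147.2  229.7] rpy [ 3.14  -0.432  2.264] op 0.53 g 0.0 F [-0.3  0.1 -0.4]
R [[-0.58, 0.769, -0.267], [0.698, 0.639, 0.323], [0.419, 0.002, -0.908]]
603,-150,410 rows 6 each [ 12.    0.1 -27.6] total [  72.     0.6 -165.3]
508.9,-51.2,410 rows 4 each [30.9 -2.3 14.3] total [123.6  -9.3  57. ]
508.9,-51.2,290 rows 4 each [-12.6  -0.   27.2] total [-50.3  -0.2 109. ]
562.5,-105.9,240 rows 3 each [-30.1   2.1   4.5] total [-90.3   6.2  13.4]
```

>>> {"method": "step_arm", "body": {
  "motion": [
    {"claw": 0,"delta_pos": [12,0,-28],"turn": 0},
    {"claw": 0,"delta_pos": [16,0,-36],"turn": 0},
    {"claw": 0,"delta_pos": [16,0,-36],"turn": 0},
    {"claw": 0,"delta_pos": [16,0,-36],"turn": 0},
    {"claw": 0,"delta_pos": [12,0,-28],"turn": 0},
    {"claw": 0,"delta_pos": [31,-2,14],"turn": 0},
    {"claw": 0,"delta_pos": [31,-2,14],"turn": 0},
    {"claw": 0,"delta_pos": [31,-2,14],"turn": 0}
  ]
}}

```text
clock: 19.33
eef_pos: [530.5, -73.5, 407.8]
tcp_rot: [-3.141, -0.436, 2.264]
contact_force: [-0.2, 1.7, -0.0]
opening: -0.001
grasp_force: 0.0
```

>>> {"method": "step_arm", "body": {
  "motion": [
    {"claw": 0,"delta_pos": [30,-2,14],"turn": 0},
    {"claw": 0,"delta_pos": [0,0,0],"turn": 0},
    {"claw": 0,"delta_pos": [0,0,0],"turn": 0}
  ]
}}

```text
clock: 19.58
eef_pos: [507.5, -49.0, 408.5]
tcp_rot: [-3.141, -0.435, 2.266]
contact_force: [-0.5, -1.0, 0.1]
opening: -0.008
grasp_force: 0.0
```

```bash
python3 plan.py 508.9,-51.2,350 508.9,-51.2,290; python3 - <<'E'
from rig import *
from h import *
w=grab_frame("wrist"); cv2.imwrite("pics/w5.png",w["img"][:,:,::-1]); np.savez("w5.npz",**{k:w[k] for k in ("R","t","cx","cy","vertical_fov")})
E
```

```text
19.5833 q [-0.268  0.25   1.434  0.251  1.814 -0.946] p [507.5 -49.  408.5] rpy [-3.141 -0.435  2.266] op -0.008 g 0.0 F [-0.5 -1.   0.1]
R [[-0.581, 0.768, -0.27], [0.696, 0.641, 0.324], [0.422, -0.0, -0.907]]
508.9,-51.2,350 rows 2 each [-13.5  -0.2  26. ] total [-27.   -0.3  52. ]
508.9,-51.2,290 rows 2 each [-12.7   0.   27.2] total [-25.3   0.   54.4]
```

Descend behind the lid, watching the force.

>>> {"method": "step_arm", "body": {
  "motion": [
    {"claw": 0,"delta_pos": [-11,0,22],"turn": 0},
    {"claw": 0,"delta_pos": [-11,0,22],"turn": 0},
    {"claw": 0,"delta_pos": [-9,0,19],"turn": 0},
    {"claw": 0,"delta_pos": [0,0,0],"turn": 0}
  ]
}}

```text
clock: 19.97
eef_pos: [509.0, -52.0, 334.0]
tcp_rot: [-3.137, -0.44, 2.262]
contact_force: [-0.6, 0.6, -0.2]
opening: 0.002
grasp_force: 0.0
```

>>> {"method": "step_arm", "body": {
  "motion": [
    {"claw": 0,"delta_pos": [-5,0,12],"turn": 0},
    {"claw": 0,"delta_pos": [-5,0,12],"turn": 0},
    {"claw": 0,"delta_pos": [-5,0,11],"turn": 0},
    {"claw": 0,"delta_pos": [-4,0,8],"turn": 0},
    {"claw": 0,"delta_pos": [0,0,0],"turn": 0}
  ]
}}

```text
clock: 20.38
eef_pos: [509.1, -50.9, 289.8]
tcp_rot: [-3.14, -0.436, 2.264]
contact_force: [-0.4, -1.2, -0.3]
opening: 0.001
grasp_force: 0.0
```

```bash
python3 plan.py 562.5,-105.9,240
```

```text
20.3833 q [-0.27   0.325  1.588  0.243  1.594 -1.003] p [509.1 -50.9 289.8] rpy [-3.14  -0.436  2.264] op 0.001 g 0.0 F [-0.4 -1.2 -0.3]
R [[-0.579, 0.769, -0.271], [0.697, 0.639, 0.324], [0.423, -0.001, -0.906]]
562.5,-105.9,240 rows 3 each [-30.1   2.    4.3] total [-90.3   6.   12.8]
```

>>> {"method": "step_arm", "body": {
  "motion": [
    {"claw": 0,"delta_pos": [-10,0,0],"turn": 0},
    {"claw": 0,"delta_pos": [-12,0,0],"turn": 0},
    {"claw": 0,"delta_pos": [-12,0,0],"turn": 0},
    {"claw": 0,"delta_pos": [-12,0,1],"turn": 0},
    {"claw": 0,"delta_pos": [-12,0,2],"turn": 0},
    {"claw": 0,"delta_pos": [-12,0,2],"turn": 0},
    {"claw": 0,"delta_pos": [-12,0,3],"turn": 0},
    {"claw": 0,"delta_pos": [-12,0,3],"turn": 0}
  ]
}}

```text
clock: 21.05
eef_pos: [562.0, -114.0, 241.1]
tcp_rot: [3.141, -0.434, 2.264]
contact_force: [0.0, 0.6, 0.1]
opening: -0.001
grasp_force: 0.1
```

```bash
python3 s.py
```

```text
21.05 q [-0.337  0.472  1.477  0.219  1.571 -1.073] p [ 562.  -114.   241.1] rpy [ 3.141 -0.434  2.264] op -0.001 g 0.1 F [0.  0.6 0.1]
R [[-0.58, 0.769, -0.269], [0.698, 0.639, 0.324], [0.421, 0.0, -0.907]]
```

>>> {"method": "step_arm", "body": {
  "motion": [
    {"claw": 0,"delta_pos": [12,0,-28],"turn": 0},
    {"claw": 0,"delta_pos": [12,0,-28],"turn": 0},
    {"claw": 0,"delta_pos": [10,0,-20],"turn": 0},
    {"claw": 0,"delta_pos": [0,0,0],"turn": 0},
    {"claw": 0,"delta_pos": [0,0,0],"turn": 0},
    {"claw": 0,"delta_pos": [0,0,0],"turn": 0},
    {"claw": 0,"delta_pos": [0,0,0],"turn": 0},
    {"claw": 0,"delta_pos": [0,0,0],"turn": 0}
  ]
}}

```text
clock: 21.72
eef_pos: [561.6, -113.9, 324.1]
tcp_rot: [-3.141, -0.436, 2.264]
contact_force: [-0.0, -0.1, -0.0]
opening: -0.005
grasp_force: 0.0
```

>>> {"method": "step_arm", "body": {
  "motion": [
    {"claw": 0,"delta_pos": [0,0,0],"turn": 0},
    {"claw": 0,"delta_pos": [0,0,0],"turn": 0},
    {"claw": 0,"delta_pos": [0,0,0],"turn": 0},
    {"claw": 0,"delta_pos": [0,0,0],"turn": 0},
    {"claw": 0,"delta_pos": [0,0,0],"turn": 0},
    {"claw": 0,"delta_pos": [0,0,0],"turn": 0},
    {"claw": 0,"delta_pos": [0,0,0],"turn": 0},
    {"claw": 0,"delta_pos": [0,0,0],"turn": 0}
  ]
}}

```text
clock: 22.38
eef_pos: [562.1, -113.9, 325.5]
tcp_rot: [3.141, -0.434, 2.265]
contact_force: [0.9, 0.2, 0.0]
opening: -0.004
grasp_force: 0.0
```

>>> {"method": "step_arm", "body": {
  "motion": [
    {"claw": 0,"delta_pos": [0,0,0],"turn": 0},
    {"claw": 0,"delta_pos": [0,0,0],"turn": 0},
    {"claw": 0,"delta_pos": [0,0,0],"turn": 0},
    {"claw": 0,"delta_pos": [0,0,0],"turn": 0},
    {"claw": 0,"delta_pos": [0,0,0],"turn": 0},
    {"claw": 0,"delta_pos": [0,0,0],"turn": 0},
    {"claw": 0,"delta_pos": [0,0,0],"turn": 0},
    {"claw": 0,"delta_pos": [0,0,0],"turn": 0}
  ]
}}

```text
clock: 23.05
eef_pos: [562.1, -113.9, 325.4]
tcp_rot: [3.141, -0.434, 2.265]
contact_force: [0.6, -1.0, 0.7]
opening: -0.0
grasp_force: 0.0
```

```bash
python3 s.py; python3 - <<'E'
from rig import *
from h import *
w=grab_frame("wrist"); f=grab_frame("side"); print(proj(f,loc((545,-88,2.346),[[-98,112,145],[-98,-112,145],[-98,112,120],[-98,-112,120]])).round(1).tolist())
a=cv2.resize(f["img"][130:290,180:340],(420,420),interpolation=cv2.INTER_CUBIC); b=cv2.resize(w["img"],(380,285)); o=np.zeros((420,800,3),np.uint8);o[:,:420]=a;o[:285,420:]=b
cv2.imwrite("pics/m6.png",o[:,:,::-1])
E
```

```text
23.05 q [-0.337  0.412  1.385  0.221  1.72  -1.04 ] p [ 562.1 -113.9  325.4] rpy [ 3.141 -0.434  2.265] op -0.0 g 0.0 F [ 0.6 -1.   0.7]
R [[-0.58, 0.769, -0.269], [0.697, 0.639, 0.324], [0.421, 0.001, -0.907]]
[[239.8, 204.1], [302.7, 244.0], [240.5, 208.0], [302.3, 247.3]]
```

View pics/m6.png

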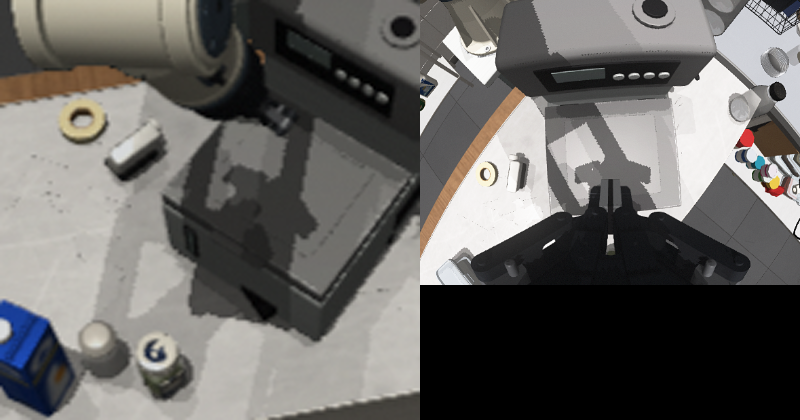

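The lid lies flat on the rim, the bystanders are standing, and the arm is clear. I'm handing in.

```bash
python3 -c "
from rig import *
print(sign_off())"
```

```text
the job is handed in; nothing more can be done
None
```

The filter is pressed home in the outlet well and the lid is shut, with nothing knocked over as far as the last picture shows. I handed the job in at about 23 s and got no verdict back. That the filter is fully home rests on the arm's measured height and the 35 N stop.

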